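# Return a relay through the chute flap

## Robot

A 6-joint arm with a two-finger parallel gripper is mounted at the origin on the work surface. World frame = base frame: x ahead of the robot, y to its left, z up, the work surface at z = 0. Lengths are in m, angles in rad, forces in N, time in s.
With the tool pointing down it reaches from about 0.325 to 0.925 m from the base axis. Payload 3.1 kg.
Tool frame: the origin (TCP) lies at the very end of the fingers, on their centre line; the grasp point (between the pads) lies 19 mm behind it (arm.grip_depth is the distance from the TCP to the grasp point, in m); x points along the fingers, y is the direction in which the jaws open and shut, and the axes are right-handed (so a half turn about x gives the same grasp; the last joint's range is limited). The gripper opens to 85 mm and grips with 20 to 120 N. Pads are 22 mm wide; open, the fingers measure 114 mm over their backs; the gripper's body (76 mm by 85 mm) begins 54 mm behind the grasp point. The pads swing forward as they close: fully open they stand 13 mm farther back than shut.
Start: joints at [1.13, 0.217, 1.613, -0, 1.311, -0.112], TCP at [0.202, 0.592, 0.231] pointing down, gripper open.
Joint ranges: [-2.75, 2.75], [-0.78, 2.1], [0.31, 2.55], [-1.13, 4.27], [0.13, 2.63], [-2.58, 2.58]. Speed limits (rad/s): [2.79, 2.79, 3.14, 3.14, 3.14, 3.14].

## Interface

Orientations are given as a unit quaternion [w, x, y, z].
In Python, from plant import monitor, grab_frame, camera_model, arm, models gives the robot as it stands. The module is installed in compiled form; this text tells all that it offers.
- The arm moves only by the tool step_arm, never from a script. Its argument "deltas" is a list that holds one entry, the list of rows, each a list of 7 numbers: the shift along the tool's x, y, z in cm, then the turn, a rotation vector about the tool's x, y, z in degrees, then the closure, from 0 (fully open) to 1 (shut). In form: [[[dx, dy, dz, wx, wy, wz, gripper], ...]]. A call has 1 to 12 rows; each row shifts and turns the commanded pose from where the row before left it, along the tool's axes as they then stand; what a row does not reach is not made up. A row lasts 1/12 s, in which the tool goes at most 41.7 mm and 7.16 degrees, less where a joint would pass 70% of its speed; a pose out of reach is approached as far as the arm can. A call is refused whole if a number of a shift passes 4.17 or a number of a turn 7.16, either way. A call with a gripper value outside its range is refused whole. The fingers move at their own pace and stop on an object; "force" is the grip in N (left out, the last holds). Time passes only in rows, so rows that do not move let the fingers close. It gives the time, the measured TCP pose, the force and the opening at its end, in the units of the state.
- monitor.get_state(): the state, without advancing time (a new reading comes with each control period).
- grab_frame(name): name is "scene" or "top"; returns (picture, depth): 480x640x3 uint8, blue, green, red; 480x640 float32, m along the optical axis (not along the pixel's ray), 0 where there is no reading.
- camera_model(name): a dict with "fx", "fy", "cx", "cy" (pixels), "dist" ([k1, k2, p1, p2, k3] as OpenCV has them; the pictures are not rectified), "origin" and "orientation" of the camera in the world. Camera axes: x right, y down, z forward; pixel columns grow to the right and rows downward; lengths in m; the calibration is good to about 2 mm. A picture is of the moment at which its call begins. camera_model takes no time and is no camera call.
- arm.finish_job(): hands the job in, once; it reports no verdict.
Trained networks look in the newest picture that a camera, given by its name, has taken for a name from the list of things; names that differ only in an ending like _2 or _b are one class to them, and where a whole thing is asked for, a point or a joint stands for the part that bears it (a point fixed in the world has none). Each returns a list of dicts, best first, with "score" (0 to 1); they miss things now and then, are a little off and sometimes report something else, mostly with a low value. They report only what shows in the picture. A call takes as long as a camera call. They do not tell look-alikes from the thing itself.
- models.cut_out(camera, target): "region" (480x640 bool, what is visible of it) and "xy" ([column, row] in pixels, amid what is visible of it).
The state is a dict: "t": time; "q": joint angles; "qd": joint speeds; "joint_efforts": joint torques, N m; "tcp_pos": TCP position; "tool_rot": TCP orientation; "wrist_force": force on the tool from outside, world axes, zero at the start; "wrist_torque": the same for the moment, N m; "width": opening from 0.0 (shut) to 1.0 (fully open).
Only numpy, scipy, OpenCV 4.12 (cv2) and the standard library are available. Lean on these libraries where they do the work, as an engineer would, in place of code of your own. Each camera call takes 0.05 s, during which the arm holds its last target.

## Task

Without gripping or lifting it, push the rectangular relay that stands on the deck of the returns chute along the deck, with the fingertips, under the hanging flap and on until it drops into the catch tray behind; slide it steadily, do not flick it. Then withdraw the fingers so that the flap swings shut. Leave the other two parts on the deck, and everything else on the table, where they are.

Things in the scene. Friction and masses are not known exactly. Their poses are not given: they have to be found in the camera images.
- chute: Fixed grey parts chute, 310 x 300 mm (x, y). Origin on the table under the flap's hinge, mid width; +x is the feed direction, roughly away from the robot, z up. From x = -150 to +28 mm a level deck, top 75 mm above the table; along its sides, up to the posts, rails 18 mm high (inner faces y = +-140 mm). Nothing lies above the hinge rod and its two posts.
- hinge_mid (a point): Middle of the steel hinge rod (8 mm diameter), which crosses the deck along the chute's y between two side posts: chute x = 0, 66 mm above the deck (141 mm above the table). The posts end 72 mm above the deck.
- deck_end (a point): Middle of the deck's far edge, 28 mm beyond the hinge, at deck height. Here the floor drops 67 mm, upright, into the catch tray; a part tips in once its centre is some millimetres past this edge.
- tray_floor (a point): Centre of the rubber floor of the open-topped catch tray, 8 mm above the table. The tray spans chute x = 28 to 152 mm, y = +-140 mm; its walls reach deck height.
- flap (a joint): Gravity flap: grey plastic plate 272 mm wide, 50 tall, 3 thick, 45 g, hung from the hinge rod. 0 rad = hanging shut, lower edge 16 mm above the deck; grows as that edge swings in the chute's +x, up to 1.4; opens only that way and falls shut by its own weight. It swings freely and may rest on the part or the fingers.
- flap_edge (a point): Middle of the flap's lower edge, 50 mm from the hinge axis.
- relay: The relay: the only rectangular block on the deck, 50 (x) x 44 (y) x 28 mm high, grey with a black foot and a paper patch on top, about 90 g. Origin at the centre of its underside, z up; its x axis is within 0.25 rad of the chute's. It stands before the flap in the left, middle or right of three places (about y = -85, 0, +85 mm of the chute).
- capacitor: Bystander on the deck: upright round aluminium can, 30 mm diameter, 46 mm high. Origin at the centre of its underside. Leave alone.
- coil: Bystander on the deck: flat copper ring, 36 mm diameter, 16 mm high. Origin at the centre of its underside. Leave alone.
- meter: Bystander: orange hand meter, 150 x 80 x 40 mm, lying on the table to the robot's right.
- screwdriver: Bystander: screwdriver 180 mm long on the table to the right.
- mouse: Bystander: black computer mouse, 100 x 58 x 22 mm, on the table to the left.
- terminals: Bystander: black terminal strip, 90 x 30 x 21 mm, on the table to the left.
- mug: Bystander: white mug, 80 mm diameter, 90 mm high, on the table to the right.
Mind the look-alikes: they are no part of the job. What is shaped like the relay but yellow is not meant.

How it is judged:
On the way, in this order (a step that is already met when the one before it is completed fails the run):
1. the relay, still on the deck, pushes under the opened flap (value of joint flap above 0.25 rad and x of relay in the frame of chute above -0.02 m and z of relay in the frame of chute above 0.07 m), for 0.05 s.
2. the relay has dropped into the catch tray (x of relay in the frame of chute above 0.015 m and z of relay in the frame of chute below 0.06 m), for 0.2 s.
At the end, for the whole second after the job is handed in: The relay lies at rest (under 30 mm/s) in the catch tray, between its walls and with its origin under 60 mm above the table, and the flap hangs shut (within 0.06 rad) (all of step 2 and x of relay in the frame of chute below 0.16 m and y of relay in the frame of chute between -0.15 and 0.15 m and linear speed of relay below 0.03 m/s and value of joint flap below 0.06 rad); the robot touches nothing.
It fails at once if the relay is lifted (origin more than 25 mm above the deck) (z of relay in the frame of chute above 0.1 m).
It fails at once if the relay is flicked (faster than 0.5 m/s on the deck) (z of relay in the frame of chute above 0.072 m and x of relay in the frame of chute below 0.024 m and linear speed of relay above 0.5 m/s).
It fails at once if the capacitor or the coil is moved more than 15 mm (distance of any of capacitor, coil from where it was at the start of the episode above 0.015 m).
It fails at once if a bystander on the table is moved more than 25 mm (distance of any of meter, screwdriver, mouse, terminals, mug from where it was at the start of the episode above 0.025 m).
It also fails if it takes over 38 s, if anything falls off the work surface, if the arm or the gripper's body presses on something with over 40 N, if the wrist force passes 120 N, or if a joint passes its speed limit or range.

## Working session

There is one attempt and no reset: what is moved stays moved. The work goes in short steps, Python scripts to look and compute and a tool call to move; the robot and the scene stay as the last step left them, time stands still between calls to the robot, and variables do not carry over. Pictures are saved under pics/ and viewed, and the job is handed in when it is done.

Besides the shell and the picture viewer there is one more tool, called after ">>>" by a JSON object that holds its "op" and its "data". step_arm: Moves the arm, as the interface text tells. Its arguments: {"type":"object","properties":{"deltas":{"type":"array"},"force":{"type":"number"}},"required":["deltas"]}

```bash
mkdir -p pics
python3 - <<'E'
from plant import *
import cv2, numpy as np
for n in("top","scene"):
    p,d=grab_frame(n); cv2.imwrite(f"pics/{n}0.png",p); np.save(f"{n}0.npy",d)
    print(n,camera_model(n))
    for t in ("relay","chute","flap","capacitor","coil"):
        for r in models.cut_out(n,t): print(t,round(r["score"],2),np.round(r["xy"]),r["region"].sum())
s=monitor.get_state();print(s)
E
```

```text
top {'fx': 445.0361561647631, 'fy': 445.0361561647631, 'cx': 315.32817852872324, 'cy': 246.3325902960451, 'dist': array([0.0036354, 0.       , 0.       , 0.       , 0.       ]), 'origin': array([ 3.58865698e-01, -5.53544235e-04,  1.19938761e+00]), 'orientation': array([ 0.0632439 , -0.69460025,  0.71407578, -0.06022024])}
relay 0.74 [276. 315.] 315
relay 0.55 [268. 248.] 348
relay 0.32 [304. 218.] 585
chute 0.73 [308. 220.] 13693
flap 0.56 [303. 217.] 644
coil 0.68 [475. 264.] 357
coil 0.45 [305. 254.] 156
scene {'fx': 619.1568498133295, 'fy': 619.1568498133295, 'cx': 322.29467982772354, 'cy': 241.3095834343465, 'dist': array([0.00330345, 0.        , 0.        , 0.        , 0.        ]), 'origin': array([ 1.34322039, -0.77317892,  0.91659668]), 'orientation': array([-0.41681797,  0.82518966,  0.33594158, -0.18018897])}
relay 0.84 [352. 226.] 360
relay 0.8 [304. 228.] 315
chute 0.68 [364. 282.] 16481
flap 0.59 [353. 248.] 1618
capacitor 0.67 [329. 244.] 157
capacitor 0.63 [303. 249.] 271
coil 0.67 [327. 245.] 163
{'t': 0.6, 'q': array([ 1.12979463e+00,  2.16854842e-01,  1.61337153e+00,  3.23300927e-05,
        1.31134984e+00, -1.12180995e-01]), 'qd': array([ 1.27751536e-04, -7.02830354e-05, -4.01648143e-04,  8.11066214e-04,
        4.84666940e-05,  7.49926006e-04]), 'joint_efforts': array([-4.47651964e-04, -3.96580696e+01, -3.04031289e+01, -1.63078644e-04,
        1.16673964e-03, -5.24859388e-06]), 'tcp_pos': array([0.20179444, 0.59154228, 0.2313432 ]), 'tool_rot': array([ 0.69756195,  0.11574414,  0.69758003, -0.11572692]), 'wrist_force': array([-0.64517298,  0.34497925, -0.36500541]), 'wrist_torque': array([-0.03311292, -0.03298678, -0.01163877]), 'width': 0.9973616880709983}
```

View pics/top0.png

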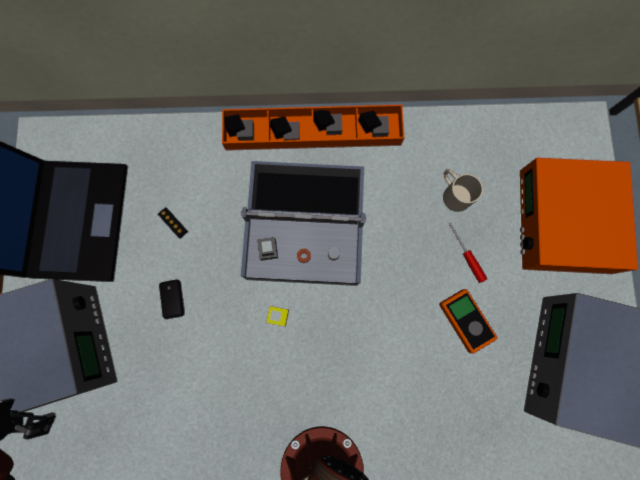

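View pics/scene0.png

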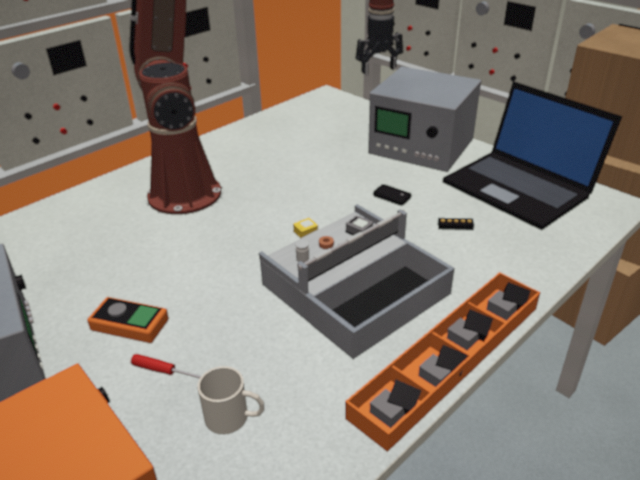

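Run:
```python
import cv2
p=cv2.imread("pics/top0.png")[130:340,190:430]; cv2.imwrite("pics/topz.png",cv2.resize(p,None,fx=3.2,fy=2.8,interpolation=2) if 0 else cv2.resize(p,None,fx=2.8,fy=2.8,interpolation=2))
p=cv2.imread("pics/scene0.png")[180:380,260:500]; cv2.imwrite("pics/scenez.png",cv2.resize(p,None,fx=2.9,fy=2.9,interpolation=2))
```

```text
(no output)
```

View pics/topz.png

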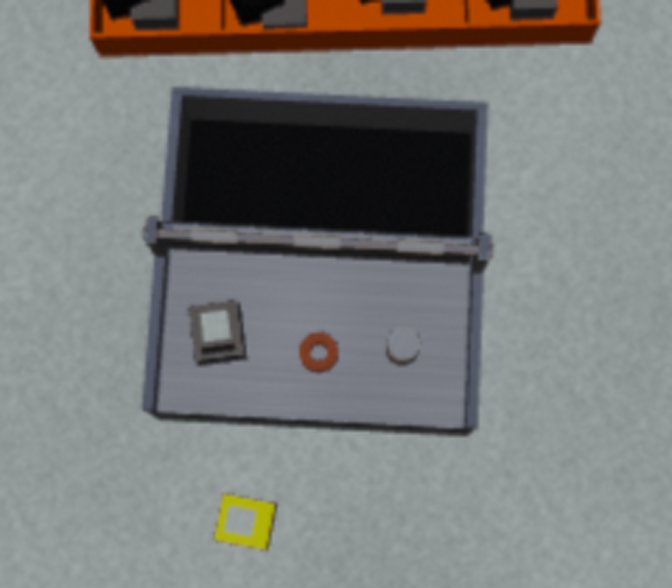

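View pics/scenez.png

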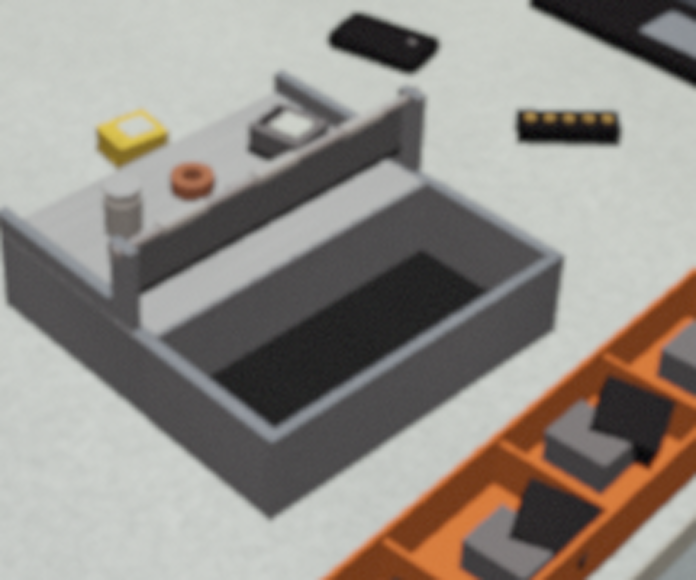

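```bash
cat > h.py <<'E'
import numpy as np,cv2
from plant import *
from scipy.spatial.transform import Rotation as R
def ray(n,uv):
    c=camera_model(n);K=np.array([[c["fx"],0,c["cx"]],[0,c["fy"],c["cy"]],[0,0,1]])
    p=cv2.undistortPoints(np.array(uv,float).reshape(-1,1,2),K,c["dist"]).reshape(-1,2)
    q=c["orientation"];Rm=R.from_quat([q[1],q[2],q[3],q[0]]).as_matrix()
    return c["origin"],np.c_[p,np.ones(len(p))]@Rm.T
def atz(n,uv,z):
    o,d=ray(n,uv); return o+d*((np.asarray(z)-o[2])/d[:,2])[:,None]
def proj(n,P):
    c=camera_model(n);K=np.array([[c["fx"],0,c["cx"]],[0,c["fy"],c["cy"]],[0,0,1]])
    q=c["orientation"];Rm=R.from_quat([q[1],q[2],q[3],q[0]]).as_matrix()
    pc=(np.asarray(P,float)-c["origin"])@Rm
    return cv2.projectPoints(pc.reshape(-1,1,3),np.zeros(3),np.zeros(3),K,c["dist"])[0].reshape(-1,2)
E
python3 - <<'E'
from h import *
from scipy.optimize import least_squares
z=lambda a:np.array(a,float)/2.8+[190,130]
# top: tray far outer corners, front rail outer corners
obs=z([(173,88),(487,102),(148,412),(471,432)]);mod=np.array([(.16,.15,.075),(.16,-.15,.075),(-.15,.15,.093),(-.15,-.15,.093)])
s=np.array([(275,437),(563,258)])/2.9+[260,180]; ms=mod[[1,0]]
def W(p,m):
    c,n=np.cos(p[2]),np.sin(p[2]);return np.c_[p[0]+c*m[:,0]-n*m[:,1],p[1]+n*m[:,0]+c*m[:,1],m[:,2]]
for use in (0,1):
    f=lambda p:np.r_[(proj("top",W(p,mod))-obs).ravel(),use*(proj("scene",W(p,ms))-s).ravel()]
    r=least_squares(f,[.5,0,0]);print(r.x,np.round(r.fun,1))
p=r.x
c,n=np.cos(p[2]),np.sin(p[2])
def inv(w): d=w[:,:2]-p[:2]; return np.c_[d@[c,n],d@[-n,c]]
# relay: bottom/top corners in top view
top=z([(190,307),(237,299),(244,357),(197,363)])
w=atz("top",top,.103);print("relay corners chute z=top",inv(w)*1000); w2=atz("top",top,.075);print(inv(w2)*1000)
print("coil/cap",inv(atz("top",z([(319,352),(404,345)]),[.091,.121]))*1000)
d=np.load("top0.npy");print("depth relay",d[240:257,258:280:3])
np.save("chute.npy",p)
# overlay
im=cv2.imread("pics/top0.png");im2=cv2.imread("pics/scene0.png")
m=np.array([(.16,.15,.075),(.16,-.15,.075),(-.15,.15,.093),(-.15,-.15,.093),(0,.14,.141),(0,-.14,.141),(.028,.14,.075),(.028,-.14,.075),(-.15,.15,0),(-.15,-.15,0)])
for n,i in(("top",im),("scene",im2)):
    for u in proj(n,W(p,m)): cv2.circle(i,tuple(int(round(k*16)) for k in u),16,(0,255,0),-1,shift=4)
a=cv2.resize(im[130:340,190:430],None,fx=1.65,fy=1.65,interpolation=2);b=cv2.resize(im2[180:390,260:500],None,fx=1.65,fy=1.65,interpolation=2)
cv2.imwrite("pics/ov.png",np.hstack([a,b]))
E
```

```text
[ 0.61917844  0.02877213 -0.08250588] [-0.4  0.1  0.4  0.8 -2.5 -0.2  2.4 -0.8 -0.   0.  -0.  -0. ]
[ 0.62054332  0.03015949 -0.0780819 ] [-1.2 -0.1 -0.4  0.1 -2.8 -0.5  2.  -1.6 -2.   1.5 -0.2 -1.6]
relay corners chute z=top [[ -55.68827766  111.10932478]
 [ -46.29715288   69.48650628]
 [ -98.49682156   59.74112766]
 [-105.97144539  101.16101773]]
[[ -50.50918053  115.25013123]
 [ -40.87822132   72.56433198]
 [ -94.41098672   62.57007185]
 [-102.07650059  105.04776021]]
coil/cap [[-88.82947719  -6.20517991]
 [-83.50418734 -81.46984355]]
depth relay [[1.1170976 1.1164706 1.114826  1.1139108 1.1176307 1.1182402 1.1428264
  1.1414956]
 [1.1158127 1.1136065 1.1167668 1.115192  1.1149201 1.1162875 1.1438458
  1.1419084]
 [1.1177037 1.1147302 1.1168692 1.1162941 1.1164207 1.113704  1.1459668
  1.1443262]
 [1.1131212 1.1165566 1.1155295 1.1152303 1.1147319 1.1163181 1.1400592
  1.1419464]
 [1.1152431 1.1153178 1.1094708 1.1104872 1.1141751 1.1141719 1.1377996
  1.1422452]
 [1.1156913 1.115417  1.1109704 1.112318  1.1213955 1.1101924 1.1328837
  1.1405166]
 [1.1101733 1.1134292 1.114626  1.
[... 201 characters left out ...]
192652
  1.1407988]
 [1.1378638 1.1130339 1.1098397 1.1120456 1.1137297 1.1131814 1.1177706
  1.1425612]
 [1.1418056 1.1124518 1.1098622 1.1146717 1.1094025 1.1127199 1.1172786
  1.142337 ]
 [1.1392205 1.1091142 1.1108214 1.1125567 1.1119545 1.1140085 1.1097409
  1.1387672]
 [1.1392449 1.1145045 1.1119413 1.1095186 1.1122384 1.1093425 1.1123065
  1.1388614]
 [1.1414515 1.1125332 1.111221  1.1088146 1.1104215 1.1094427 1.1114677
  1.1396177]
 [1.1417241 1.1098397 1.1084692 1.1084468 1.1090626 1.1145877 1.1123284
  1.1391562]
 [1.136277  1.1099664 1.1103806 1.1084687 1.1102996 1.1098698 1.1081387
  1.137486 ]
 [1.1377124 1.1085845 1.1103481 1.1086761 1.1116763 1.1097796 1.1094036
  1.1350368]]
```

View pics/ov.png

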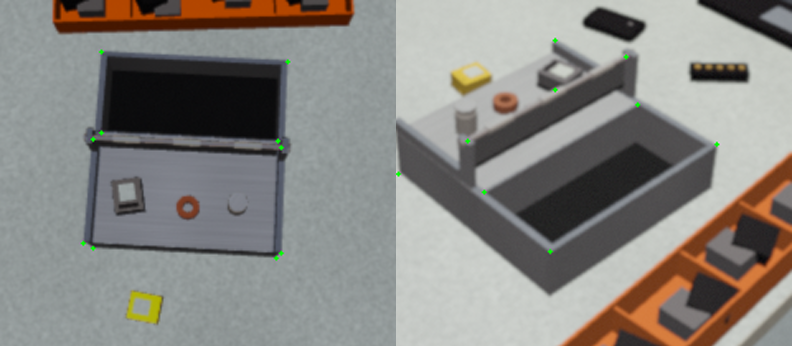

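Run:
```python
from h import *
d=np.load("top0.npy")
for u,v in [(60,300),(90,300),(80,350),(20,300),(30,350),(40,425),(100,370)]:
    o,r=ray("top",[(u,v)]); print(u,v,np.round(o+r[0]*d[v,u],3))
print(proj("top",[[.202,.592,.231]]))
p=np.load("chute.npy");p=np.array([.6198,.0295,-.080])
def W(x,y,z):c,n=np.cos(p[2]),np.sin(p[2]);return np.round([p[0]+c*x-n*y,p[1]+n*x+c*y,z],4)
for a in [(-.145,.085,.2),(-.133,.085,.087),(.012,.085,.087)]:print(a,W(*a))
```

```text
60 300 [0.43  0.575 0.201]
90 300 [0.437 0.581 0.059]
80 350 [0.318 0.542 0.166]
20 300 [0.431 0.658 0.211]
30 350 [0.322 0.626 0.212]
40 425 [0.189 0.523 0.326]
100 370 [0.267 0.527 0.096]
[[ 35.69340133 409.44197534]]
(-0.145, 0.085, 0.2) [0.4821 0.1258 0.2   ]
(-0.133, 0.085, 0.087) [0.494  0.1249 0.087 ]
(0.012, 0.085, 0.087) [0.6386 0.1133 0.087 ]
```

>>> {"op": "step_arm", "data": {"deltas": [[[-3,0,0,0,0,0,0.75],[-3,0,0,0,0,0,0.75],[-3,0,0,0,0,0,0.75]]]}}

```text
t: 0.85
tcp_pos: [0.2015, 0.591, 0.3214]
tool_rot: [0.697, 0.115, 0.698, -0.116]
wrist_force: [0.5, 0.9, -0.2]
width: 0.606
```

>>> {"op": "step_arm", "data": {"deltas": [[[0,-1.2,1.4,0,0,0,0.75],[0,-2.5,2.9,0,0,0,0.75],[0,-2.5,2.9,0,0,0,0.75],[0,-2.5,2.9,0,0,0,0.75],[0,-2.5,2.9,0,0,0,0.75],[0,-2.5,2.9,0,0,0,0.75],[0,-2.5,2.9,0,0,0,0.75],[0,-2.5,2.9,0,0,0,0.75],[0,-2.5,2.9,0,0,0,0.75],[0,-2.5,2.9,0,0,0,0.75],[0,-2.5,2.9,0,0,0,0.75],[0,-2.5,2.9,0,0,0,0.75]]]}}

```text
t: 1.85
tcp_pos: [0.4249, 0.2107, 0.3217]
tool_rot: [0.698, 0.116, 0.697, -0.115]
wrist_force: [0.9, -0.2, -0.4]
width: 0.247
```

>>> {"op": "step_arm", "data": {"deltas": [[[0,-2.5,2.9,0,0,0,0.75],[0,-2.5,2.6,0,0,0,0.75],[0,-1.5,1.4,-3.6,0,0,0.75],[0,0,0,-3.6,0,0,0.75],[0,0,0,-3.6,0,0,0.75],[0,0,0,-3.5,0,0,0.75],[0,0,0,0,-6,0,0.75],[0,0,0,0,-6,0,0.75],[0,0,0,0,-6,0,0.75],[0,0,0,0,-6,0,0.75],[0,0,0,0,0,0,0.75]]]}}

```text
t: 2.77
tcp_pos: [0.4645, 0.1287, 0.3178]
tool_rot: [0.837, 0.021, 0.546, -0.033]
wrist_force: [-0.6, 0.8, -0.6]
width: 0.255
```

Run:
```python
from h import *
s=monitor.get_state();print(s["t"],s["q"],s["tcp_pos"],s["tool_rot"],s["width"]);q=s["tool_rot"];print(R.from_quat([*q[1:],q[0]]).as_matrix().round(3))
```

```text
2.7667 [ 0.19400832 -0.42560763  2.08769504 -0.12425775  1.08074638 -1.26287036] [0.46445599 0.12866023 0.31781925] [ 0.83720285  0.0207875   0.5455091  -0.03284953] 0.255157793272683
[[ 0.403  0.078  0.912]
 [-0.032  0.997 -0.071]
 [-0.915 -0.001  0.404]]
```

>>> {"op": "step_arm", "data": {"deltas": [[[2.3,0,-1.0,0,0,0,0.75],[2.3,0,-1.0,0,0,0,0.75],[2.3,0,-1.0,0,0,0,0.75],[2.3,0,-1.0,0,0,0,0.75],[0,0,0,0,-6,0,0.75],[0,0,0,0,-6,0,0.75],[0,0,0,0,-6,0,0.75],[0,0,0,0,-6,0,0.75],[0,0,0,0,0,0,0.75],[0,0,0,0,0,0,0.75]]]}}

```text
t: 3.6
tcp_pos: [0.4691, 0.1277, 0.22]
tool_rot: [0.93, 0.013, 0.366, -0.038]
wrist_force: [0.5, 0.5, 0.3]
width: 0.25
```

Run:
```python
from h import *
for n in("top","scene"):
    p,d=grab_frame(n); cv2.imwrite(f"pics/{n}1.png",p)
    c=p[130:340,190:430] if n=="top" else p[130:340,230:470]
    cv2.imwrite(f"pics/{n}1z.png",cv2.resize(c,None,fx=2.6,fy=2.6,interpolation=2))
s=monitor.get_state();print(s["t"],s["q"],s["tcp_pos"],s["width"]);q=s["tool_rot"];print(R.from_quat([*q[1:],q[0]]).as_matrix().round(3))
print(s["wrist_force"])
```

```text
3.7 [ 0.28761912 -0.49188093  2.44567588 -0.61873513  0.47564832 -0.74979447] [0.47135874 0.12809929 0.22313394] 0.2527252810016276
[[ 0.732  0.082  0.676]
 [-0.06   0.997 -0.055]
 [-0.678 -0.     0.735]]
[1.24353378 0.60545731 0.6067153 ]
```

View pics/top1z.png

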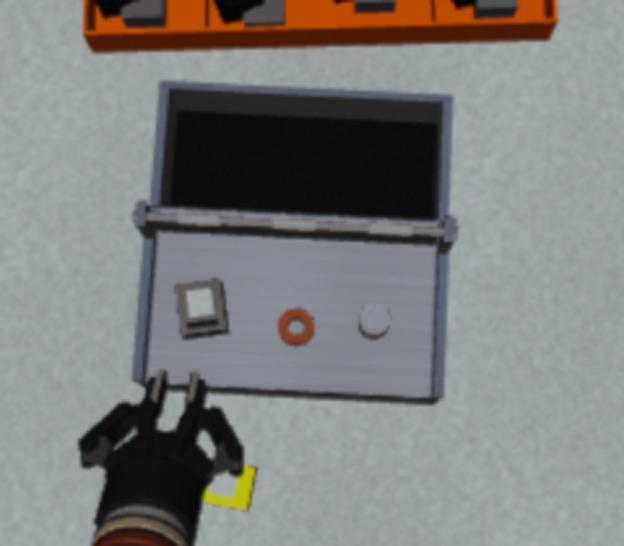

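View pics/scene1z.png

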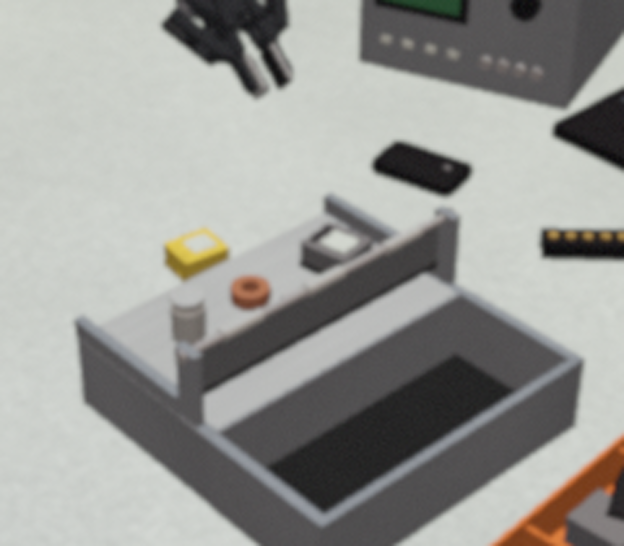

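```bash
cat > fk.py <<'E'
from h import *
from scipy.optimize import least_squares
def fk(q,P):
    h,L1,L2,L6,a,s4,s6,b=P
    Rx=R.from_euler
    r=Rx('z',q[0]);p=np.array([0,0,h])+r.apply([a,0,0])
    r=r*Rx('y',q[1]);p=p+r.apply([0,0,L1])
    r=r*Rx('y',q[2]);p=p+r.apply([b,0,L2])
    r=r*Rx('z',s4*q[3])*Rx('y',q[4]);p=p+r.apply([0,0,L6])
    r=r*Rx('z',s6*q[5]); return p,r
D=[([1.12979463,.216854842,1.61337153,0,1.31134984,-.112180995],[0.20179444,0.59154228,0.2313432],[0.69756195,0.11574414,0.69758003,-0.11572692]),
([ 0.19400832,-0.42560763,2.08769504,-0.12425775,1.08074638,-1.26287036],[0.46445599,0.12866023,0.31781925],[ 0.83720285,0.0207875,0.5455091,-0.03284953])]
s=monitor.get_state();D.append((s["q"],s["tcp_pos"],s["tool_rot"]))
def fit(s4,s6):
    f=lambda x:np.concatenate([fk(q,[*x[:5],s4,s6,x[5]])[0]-p for q,p,_ in D]+[.02*(x-[.3,.4,.4,.2,0,0])*.01])
    return least_squares(f,[.3,.4,.4,.2,0,0])
E
python3 - <<'E'
from fk import *
for s4 in(1,-1):
  for s6 in (1,-1):
    r=fit(s4,s6);print(s4,s6,r.x.round(4),np.abs(r.fun[:9]).max())
    P=[*r.x[:5],s4,s6,r.x[5]]
    print([ (fk(q,P)[1].inv()*R.from_quat([*t[1:],t[0]])).as_rotvec().round(2) for q,_,t in D])
E
```

```text
1 1 [ 0.0596  0.2263  0.3353  0.0406  0.2169 -0.1086] 0.06179497635064715
[array([ 1.21, -1.21,  1.21]), array([ 1.21, -1.21,  1.21]), array([ 1.21, -1.21,  1.21])]
1 -1 [ 0.0596  0.2263  0.3353  0.0406  0.2169 -0.1086] 0.06179497635064715
[array([ 1.04, -1.31,  1.04]), array([-0.74, -1.44, -0.74]), array([ 0.06, -1.57,  0.06])]
-1 1 [ 0.0798  0.2459  0.3543  0.0632  0.1983 -0.094 ] 0.06192504396758666
[array([ 1.21, -1.21,  1.21]), array([ 1.26, -1.15,  0.94]), array([ 0.76, -1.52, -0.09])]
-1 -1 [ 0.0798  0.2459  0.3543  0.0632  0.1983 -0.094 ] 0.06192504396758666
[array([ 1.04, -1.31,  1.04]), array([-0.72, -1.56, -0.98]), array([-0.52, -1.78, -1.18])]
```

```bash
cat > fk.py <<'E'
from h import *
from scipy.optimize import least_squares
E=R.from_euler
def fk(q,P):
    h,L1,L2,L6,a,b,c=P
    r=E('z',q[0]);p=np.array([0,0,h])+r.apply([a,c,0])
    r=r*E('y',q[1]);p=p+r.apply([0,0,L1])
    r=r*E('y',q[2]);p=p+r.apply([b,0,L2])
    r=r*E('z',q[3])*E('y',q[4]);p=p+r.apply([0,0,L6])
    r=r*E('z',q[5]); return p,r
D=[([1.12979463,.216854842,1.61337153,0,1.31134984,-.112180995],[0.20179444,0.59154228,0.2313432],[0.69756195,0.11574414,0.69758003,-0.11572692]),
([ 0.19400832,-0.42560763,2.08769504,-0.12425775,1.08074638,-1.26287036],[0.46445599,0.12866023,0.31781925],[ 0.83720285,0.0207875,0.5455091,-0.03284953]),
([ 0.28761912,-0.49188093,2.44567588,-0.61873513,0.47564832,-0.74979447],[0.47135874,0.12809929,0.22313394],None)]
f=lambda x:np.concatenate([fk(q,x)[0]-p for q,p,_ in D]+[1e-4*(x-[.3,.4,.4,.2,0,0,0])])
res=least_squares(f,[.3,.4,.4,.2,0,0,0.07]);P=res.x
t=D[0][2];C=fk(D[0][0],P)[1].inv()*R.from_quat([*t[1:],t[0]])
def ik(p,Rm,q0):
    lo=[-2.75,-.78,.31,-1.13,.13,-2.58];hi=[2.75,2.1,2.55,4.27,2.63,2.58]
    def g(q):
        a,r=fk(q,P);return np.r_[a-p,.3*((r*C).inv()*Rm).as_rotvec()]
    s=least_squares(g,np.clip(q0,np.array(lo)+1e-4,np.array(hi)-1e-4),bounds=(lo,hi));return s.x,np.abs(s.fun).max()
E
python3 - <<'E'
from fk import *
print(P.round(4),np.abs(res.fun[:9]).max())
CH=np.array([.6198,.0295]);yaw=-.08
for tilt in (35,40,45,50,55):
    q=monitor.get_state()["q"]
    Rm=E('z',yaw)*E('y',90-tilt,degrees=True)
    for x,z in [(-.15,.2),(-.145,.15),(-.14,.09),(-.1,.087),(-.05,.087),(0,.087),(.015,.087)]:
        c,n=np.cos(yaw),np.sin(yaw);y=.084
        p=np.array([CH[0]+c*x-n*y,CH[1]+n*x+c*y,z]);q,e=ik(p,Rm,q);print(tilt,x,z,q.round(2),round(e,4))
E
```

```text
[ 0.2944  0.4545  0.5577  0.3045 -0.      0.0614  0.07  ] 3.413830465232026e-06
35 -0.15 0.2 [ 0.22 -0.38  2.34 -0.3   0.61 -1.08] 0.0
35 -0.145 0.15 [ 0.21 -0.27  2.37 -0.37  0.48 -1.  ] 0.0
35 -0.14 0.09 [ 0.21 -0.11  2.39 -0.54  0.32 -0.81] 0.0
35 -0.1 0.087 [ 0.18 -0.02  2.31 -0.53  0.3  -0.85] 0.0
35 -0.05 0.087 [ 0.15  0.08  2.2  -0.47  0.29 -0.93] 0.0
35 0 0.087 [ 0.12  0.17  2.1  -0.41  0.29 -1.01] 0.0
35 0.015 0.087 [ 0.12  0.2   2.07 -0.4   0.3  -1.03] 0.0
40 -0.15 0.2 [ 0.24 -0.41  2.39 -0.41  0.53 -0.96] 0.0
40 -0.145 0.15 [ 0.23 -0.29  2.42 -0.55  0.39 -0.82] 0.0
40 -0.14 0.09 [ 0.23 -0.12  2.43 -0.92  0.25 -0.43] 0.0
40 -0.1 0.087 [ 0.19 -0.02  2.35 -0.93  0.22 -0.44] 0.0
40 -0.05 0.087 [ 0.16  0.08  2.25 -0.87  0.2  -0.52] 0.0
40 0 0.087 [ 0.13  0.17  2.15 -0.77  0.2  -0.64] 0.0
40 0.015 0.087 [ 0.13  0.19  2.11 -0.74  0.2  -0.68] 0.0
45 -0.15 0.2 [ 0.26 -0.43  2.44 -0.59  0.44 -0.79] 0.0
45 -0.145 0.15 [ 0.25 -0.3   2.46 -0.84  0.32 -0.52] 0.0
45 -0.14 0.09 [ 0.23 -0.14  2.46 -1.13  0.22 -0.22] 0.0112
45 -0.1 0.087 [ 0.19 -0.04  2.38 -1.13  0.19 -0.25] 0.0131
45 -0.05
[... 285 characters left out ...]
 -0.14 0.09 [ 0.2  -0.19  2.49 -1.13  0.18 -0.25] 0.0288
50 -0.1 0.087 [ 0.17 -0.08  2.4  -1.13  0.15 -0.27] 0.0319
50 -0.05 0.087 [ 0.14  0.04  2.29 -1.13  0.13 -0.29] 0.0321
50 0 0.087 [ 0.12  0.14  2.18 -1.13  0.13 -0.3 ] 0.0308
50 0.015 0.087 [ 0.12  0.17  2.15 -1.13  0.13 -0.3 ] 0.03
55 -0.15 0.2 [ 0.29 -0.45  2.53 -1.13  0.33 -0.24] 0.0031
55 -0.145 0.15 [ 0.23 -0.36  2.53 -1.13  0.23 -0.25] 0.0213
55 -0.14 0.09 [ 0.17 -0.24  2.52 -1.13  0.13 -0.28] 0.0447
55 -0.1 0.087 [ 0.15 -0.12  2.42 -1.13  0.13 -0.29] 0.0505
55 -0.05 0.087 [ 0.13  0.01  2.3  -1.13  0.13 -0.29] 0.0529
55 0 0.087 [ 0.12  0.12  2.19 -1.13  0.13 -0.3 ] 0.0525
55 0.015 0.087 [ 0.12  0.15  2.15 -1.13  0.13 -0.31] 0.052
```

Run:
```python
from fk import *
CH=np.array([.6198,.0295]);cy=-.08
for yaw in (0.02,.06,.12):
  for tilt in (40,45,50):
    q=monitor.get_state()["q"]
    Rm=E('z',yaw)*E('y',90-tilt,degrees=True)
    for x,z in [(-.15,.2),(-.145,.15),(-.14,.09),(-.05,.087),(.015,.087)]:
        c,n=np.cos(cy),np.sin(cy);y=.084
        p=np.array([CH[0]+c*x-n*y,CH[1]+n*x+c*y,z]);q,e=ik(p,Rm,q);print(yaw,tilt,x,z,q.round(2),round(e,4))
```

```text
0.02 40 -0.15 0.2 [ 0.18 -0.44  2.41 -0.21  0.49 -1.26] 0.0
0.02 40 -0.145 0.15 [ 0.17 -0.32  2.43 -0.29  0.34 -1.18] 0.0
0.02 40 -0.14 0.09 [ 0.17 -0.14  2.45 -0.6   0.17 -0.86] 0.0
0.02 40 -0.05 0.087 [ 0.11  0.06  2.27 -0.47  0.13 -1.04] 0.0
0.02 40 0.015 0.087 [ 0.08  0.18  2.13 -0.3   0.14 -1.22] 0.0
0.02 45 -0.15 0.2 [ 0.19 -0.46  2.46 -0.32  0.39 -1.16] 0.0
0.02 45 -0.145 0.15 [ 0.18 -0.33  2.48 -0.51  0.24 -0.96] 0.0
0.02 45 -0.14 0.09 [ 0.18 -0.15  2.48 -1.13  0.13 -0.33] 0.0071
0.02 45 -0.05 0.087 [ 0.15  0.06  2.28 -1.13  0.13 -0.35] 0.0105
0.02 45 0.015 0.087 [ 0.13  0.18  2.15 -1.13  0.13 -0.37] 0.0132
0.02 50 -0.15 0.2 [ 0.2  -0.48  2.51 -0.51  0.28 -0.96] 0.0
0.02 50 -0.145 0.15 [ 0.19 -0.33  2.53 -1.07  0.15 -0.4 ] 0.0
0.02 50 -0.14 0.09 [ 0.18 -0.19  2.5  -1.13  0.13 -0.33] 0.0255
0.02 50 -0.05 0.087 [ 0.15  0.03  2.29 -1.13  0.13 -0.35] 0.0315
0.02 50 0.015 0.087 [ 0.13  0.17  2.15 -1.13  0.13 -0.36] 0.0299
0.06 40 -0.15 0.2 [ 0.15 -0.44  2.41 -0.13  0.48 -1.39] 0.0
0.06 40 -0.145 0.15 [ 0.15 -0.32  2.44 -0.17  0.33 -1.34] 0.0
0.06 40 -0.14 0.09 [ 0.14 -0.15  2.46 -
[... 1027 characters left out ...]
013
0.12 40 0.015 0.087 [ 0.04  0.18  2.13  0.36  0.14 -1.99] 0.0
0.12 45 -0.15 0.2 [ 0.11 -0.49  2.47  0.02  0.37 -1.6 ] 0.0
0.12 45 -0.145 0.15 [ 0.11 -0.35  2.5   0.05  0.21 -1.63] 0.0
0.12 45 -0.14 0.09 [ 0.03 -0.19  2.5   0.95  0.13 -2.58] 0.0138
0.12 45 -0.05 0.087 [ 0.02  0.03  2.3   0.94  0.13 -2.58] 0.0141
0.12 45 0.015 0.087 [ 0.01  0.17  2.16  0.93  0.13 -2.58] 0.0121
0.12 50 -0.15 0.2 [ 0.11 -0.51  2.53  0.03  0.25 -1.61] 0.0
0.12 50 -0.145 0.15 [ 0.09 -0.38  2.54  0.22  0.13 -1.81] 0.0061
0.12 50 -0.14 0.09 [ 0.03 -0.24  2.52  0.95  0.13 -2.58] 0.0265
0.12 50 -0.05 0.087 [ 0.02  0.01  2.31  0.94  0.13 -2.58] 0.0348
0.12 50 0.015 0.087 [ 0.01  0.15  2.16  0.94  0.13 -2.58] 0.0338
```

>>> {"op": "step_arm", "data": {"deltas": [[[0,0,0,0,4.6,0,0.9],[0,0,0,0,4.6,0,0.9],[0,0,0,0,0,0,0.9]]]}}

```text
t: 3.95
tcp_pos: [0.4748, 0.1285, 0.2273]
tool_rot: [0.9, 0.019, 0.435, -0.036]
wrist_force: [0.2, 0.6, 1.2]
width: 0.101
```

```bash
cat > go.py <<'E'
import sys
from h import *
CH=np.array([.6198,.0295]);cy=-.08;c,n=np.cos(cy),np.sin(cy)
s=monitor.get_state();q=s["tool_rot"];Rm=R.from_quat([*q[1:],q[0]]).as_matrix();p=s["tcp_pos"]
d=p[:2]-CH
print("t",round(s["t"],2),"tcp",p.round(4),"chute mm",np.round(1000*np.array([d@[c,n],d@[-n,c],p[2]-.075]),1),"tilt",np.degrees(np.arccos(-Rm[2,0])).round(1),"yaw",np.arctan2(Rm[1,2],Rm[0,2]).round(3),"y.z",Rm[2,1].round(3),"F",s["wrist_force"].round(1),"w",round(s["width"],2),s["q"].round(2))
for k in range(1,len(sys.argv)-2,3):
    x,y,z=[float(a)/1000 for a in sys.argv[k:k+3]]
    t=np.array([CH[0]+c*x-n*y,CH[1]+n*x+c*y,z+.075]); print("tool cm",(Rm.T@(t-p)*100).round(2)); p=t
E
python3 go.py -140 84 60 -140 84 11 -50 84 11 12 84 11
```

```text
t 3.95 tcp [0.4748 0.1285 0.2273] chute mm [-152.5   87.1  152.3] tilt 38.4 yaw -0.085 y.z 0.003 F [0.2 0.6 1.2] w 0.1 [ 0.24 -0.44  2.35 -0.34  0.62 -1.03]
tool cm [ 8.01 -0.34 -4.75]
tool cm [ 3.84 -0.01 -3.04]
tool cm [5.59 0.02 7.05]
tool cm [3.85 0.02 4.86]
```

>>> {"op": "step_arm", "data": {"deltas": [[[2,-0.1,-1.2,0,0,0,0.9],[2,-0.1,-1.2,0,0,0,0.9],[2,-0.1,-1.2,0,0,0,0.9],[2,0,-1.2,0,0,0,0.9],[1,0,-0.8,0,0,0,0.9],[1,0,-0.8,0,0,0,0.9],[0,0,0,0,0,0,0.9],[0,0,0,0,0,0,0.9]]]}}

```text
t: 4.62
tcp_pos: [0.4809, 0.1237, 0.1026]
tool_rot: [0.898, 0.017, 0.438, -0.037]
wrist_force: [0.3, 0.2, -0.7]
width: 0.096
```

```bash
python3 go.py -140 84 11
python3 - <<'E'
from h import *
im=[]
for n in("top","scene"):
    p,d=grab_frame(n)
    c=p[150:330,210:400] if n=="top" else p[160:340,250:440]
    im.append(cv2.resize(c,(399,378),interpolation=2))
cv2.imwrite("pics/b2.png",np.hstack(im))
E
```

```text
t 4.62 tcp [0.4809 0.1237 0.1026] chute mm [-145.9   82.8   27.6] tilt 38.0 yaw -0.08 y.z -0.002 F [ 0.3  0.2 -0.7] w 0.1 [ 0.23 -0.17  2.42 -0.66  0.31 -0.69]
tool cm [ 1.67  0.13 -0.55]
```

View pics/b2.png

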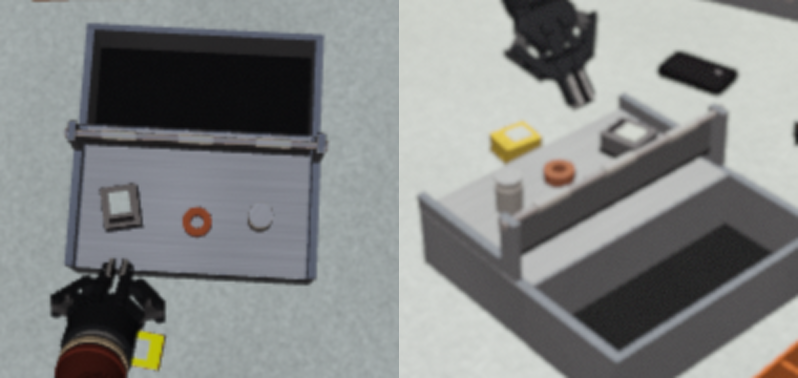

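```bash
python3 - <<'E'
from h import *
P=[[.4809,.1237,.1026]]
t=proj("top",P)[0];s=proj("scene",P)[0]
print((t-[210,150])*2.1,(s-[250,160])*2.1+[399,0])
E
python3 go.py -140 83 10 -100 83 10
```

```text
[119.20140969 265.10147479] [580.94357399 106.93584465]
t 4.72 tcp [0.482  0.1241 0.1043] chute mm [-144.9   83.3   29.3] tilt 38.2 yaw -0.081 y.z -0.0 F [ 0.1 -0.5  0.5] w 0.1 [ 0.23 -0.17  2.42 -0.66  0.31 -0.69]
tool cm [ 1.82 -0.02 -0.81]
tool cm [2.47 0.01 3.14]
```

>>> {"op": "step_arm", "data": {"deltas": [[[0.9,0,-0.4,0,0,0,0.9],[0.9,0,-0.4,0,0,0,0.9],[0,0,0,0,0,0,0.9],[0,0,0,0,0,0,0.9]]]}}

```text
t: 5.05
tcp_pos: [0.4861, 0.1235, 0.0847]
tool_rot: [0.899, 0.017, 0.437, -0.037]
wrist_force: [-0.1, 0.1, -0.3]
width: 0.102
```

```bash
python3 go.py -140 83 10 -100 83 10
```

```text
t 5.05 tcp [0.4861 0.1235 0.0847] chute mm [-140.8   83.     9.7] tilt 38.1 yaw -0.08 y.z -0.001 F [-0.1  0.1 -0.3] w 0.1 [ 0.22 -0.1   2.42 -0.79  0.26 -0.55]
tool cm [0.02 0.   0.08]
tool cm [2.47 0.   3.15]
```

>>> {"op": "step_arm", "data": {"deltas": [[[0.37,0,0.47,0,0,0,0.9],[0.37,0,0.47,0,0,0,0.9],[0.37,0,0.47,0,0,0,0.9],[0.37,0,0.47,0,0,0,0.9],[0.37,0,0.47,0,0,0,0.9],[0.37,0,0.47,0,0,0,0.9],[0.37,0,0.47,0,0,0,0.9],[0.37,0,0.47,0,0,0,0.9],[0.37,0,0.47,0,0,0,0.9],[0.37,0,0.47,0,0,0,0.9],[0,0,0,0,0,0,0.9]]]}}

```text
t: 5.97
tcp_pos: [0.5466, 0.1185, 0.0841]
tool_rot: [0.899, 0.017, 0.437, -0.037]
wrist_force: [-0.9, -0.4, 0.4]
width: 0.101
```

```bash
python3 go.py -30 80 10 8 76 10
cat > pic.py <<'E'
import sys
from h import *
im=[]
for n in("top","scene"):
    p,d=grab_frame(n)
    c=p[150:330,210:400] if n=="top" else p[160:340,250:440]
    im.append(cv2.resize(c,(399,378),interpolation=2))
cv2.imwrite(f"pics/{sys.argv[1]}.png",np.hstack(im))
E
python3 pic.py b3
```

```text
t 5.97 tcp [0.5466 0.1185 0.0841] chute mm [-80.1  82.8   9.1] tilt 38.1 yaw -0.081 y.z -0.001 F [-0.9 -0.4  0.4] w 0.1 [ 0.17  0.02  2.3  -0.75  0.23 -0.63]
tool cm [ 3.02 -0.28  4.  ]
tool cm [ 2.35 -0.39  2.99]
```

View pics/b3.png

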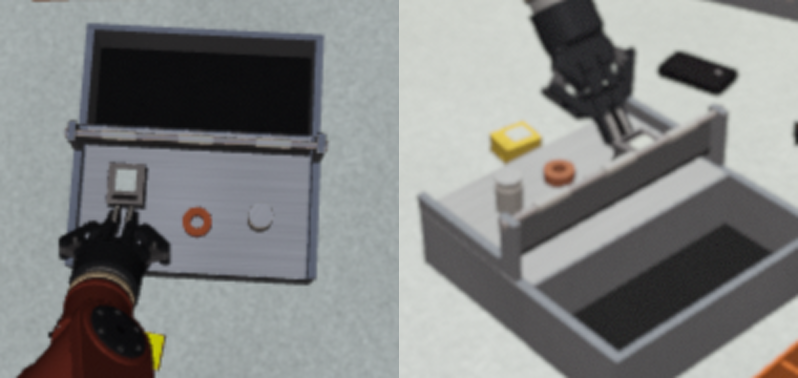

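>>> {"op": "step_arm", "data": {"deltas": [[[0.33,-0.03,0.44,0,0,0,0.9],[0.33,-0.03,0.44,0,0,0,0.9],[0.33,-0.03,0.44,0,0,0,0.9],[0.33,-0.03,0.44,0,0,0,0.9],[0.33,-0.03,0.44,0,0,0,0.9],[0.33,-0.03,0.44,0,0,0,0.9],[0.33,-0.03,0.44,0,0,0,0.9],[0.33,-0.03,0.44,0,0,0,0.9],[0.33,-0.03,0.44,0,0,0,0.9],[0,0,0,0,0,0,0.9]]]}}

```text
t: 6.9
tcp_pos: [0.5957, 0.1117, 0.0852]
tool_rot: [0.899, 0.017, 0.437, -0.037]
wrist_force: [0.4, -0.3, 0.4]
width: 0.099
```

```bash
python3 go.py 8 76 10; python3 pic.py b4
```

```text
t 6.9 tcp [0.5957 0.1117 0.0852] chute mm [-30.6  80.   10.2] tilt 38.1 yaw -0.081 y.z -0.001 F [ 0.4 -0.3  0.4] w 0.1 [ 0.14  0.11  2.2  -0.66  0.22 -0.75]
tool cm [ 2.4  -0.4   3.02]
```

View pics/b4.png

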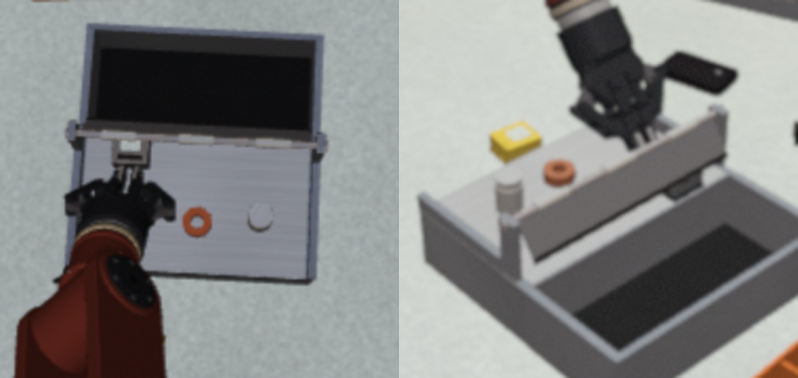

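>>> {"op": "step_arm", "data": {"deltas": [[[0.31,-0.05,0.39,0,0,0,0.9],[0.31,-0.05,0.39,0,0,0,0.9],[0.31,-0.05,0.39,0,0,0,0.9],[0.31,-0.05,0.39,0,0,0,0.9],[0.31,-0.05,0.39,0,0,0,0.9],[0.31,-0.05,0.39,0,0,0,0.9],[0,0,0,0,0,0,0.9]]]}}

```text
t: 7.58
tcp_pos: [0.6253, 0.1063, 0.0851]
tool_rot: [0.899, 0.017, 0.437, -0.037]
wrist_force: [0.1, -0.1, 1.5]
width: 0.096
```

```bash
python3 go.py 10 76 10; python3 pic.py b5
```

```text
t 7.58 tcp [0.6253 0.1063 0.0851] chute mm [-0.6 77.  10.1] tilt 38.2 yaw -0.081 y.z -0.001 F [ 0.1 -0.1  1.5] w 0.1 [ 0.12  0.17  2.14 -0.59  0.22 -0.83]
tool cm [ 0.67 -0.1   0.83]
```

View pics/b5.png

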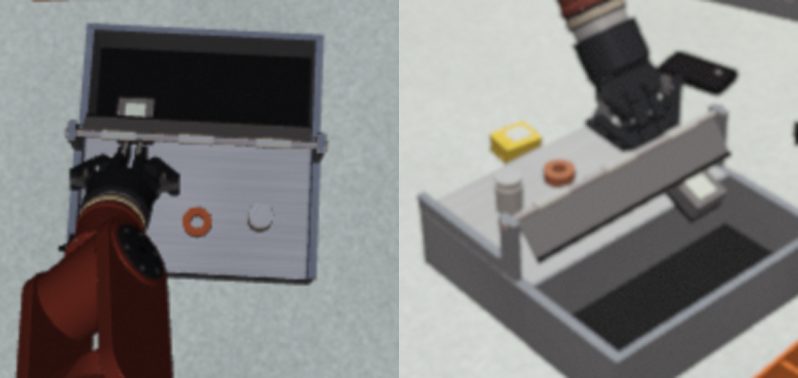

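>>> {"op": "step_arm", "data": {"deltas": [[[0.3,0,0.37,0,0,0,0.9],[0.3,0,0.37,0,0,0,0.9],[0.15,0,0.18,0,0,0,0.9],[0,0,0,0,0,0,0.9],[0,0,0,0,0,0,0.9],[0,0,0,0,0,0,0.9]]]}}

```text
t: 8.18
tcp_pos: [0.6354, 0.1054, 0.084]
tool_rot: [0.898, 0.017, 0.438, -0.037]
wrist_force: [-0.2, 0.1, 0.4]
width: 0.102
```

```bash
python3 go.py; python3 pic.py b6
```

```text
t 8.18 tcp [0.6354 0.1054 0.084 ] chute mm [ 9.5 76.9  9. ] tilt 38.0 yaw -0.08 y.z -0.001 F [-0.2  0.1  0.4] w 0.1 [ 0.11  0.19  2.11 -0.57  0.22 -0.85]
```

View pics/b6.png

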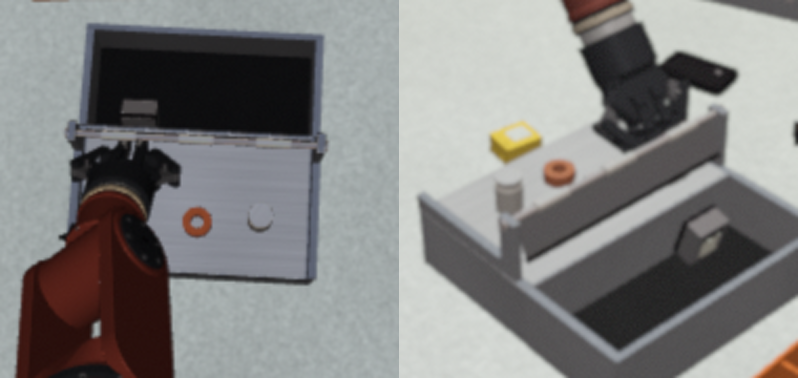

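>>> {"op": "step_arm", "data": {"deltas": [[[-0.4,0,-0.5,0,0,0,0.9],[-0.4,0,-0.5,0,0,0,0.9],[-0.4,0,-0.5,0,0,0,0.9],[-0.4,0,-0.5,0,0,0,0.9],[-0.4,0,-0.5,0,0,0,0.9],[-0.4,0,-0.5,0,0,0,0.9],[-1,0,-0.5,0,0,0,0.9],[-2,0,-0.5,0,0,0,0.9],[-2.5,0,-0.5,0,0,0,0.9],[-2.5,0,0,0,0,0,0.9],[-2.5,0,0,0,0,0,0.9],[0,0,0,0,0,0,0.9]]]}}

```text
t: 9.28
tcp_pos: [0.5211, 0.1157, 0.1621]
tool_rot: [0.9, 0.018, 0.434, -0.036]
wrist_force: [1.7, 0.2, 0.5]
width: 0.096
```

>>> {"op": "step_arm", "data": {"deltas": [[[-2,0,0,0,0,0,0.9],[0,0,0,0,0,0,0.9],[0,0,0,0,0,0,0.9],[0,0,0,0,0,0,0.9],[0,0,0,0,0,0,0.9],[0,0,0,0,0,0,0.9],[0,0,0,0,0,0,0.9],[0,0,0,0,0,0,0.9]]]}}

```text
t: 9.95
tcp_pos: [0.5086, 0.1157, 0.1729]
tool_rot: [0.898, 0.017, 0.438, -0.037]
wrist_force: [-0.2, -0.3, -0.7]
width: 0.098
```

```bash
python3 go.py; python3 pic.py b7
python3 - <<'E'
from h import *
d0=np.load("top0.npy")
p,d=grab_frame("top");p,ds=grab_frame("scene")
for r in models.cut_out("top","relay")+[]: print(r["score"],r["xy"])
for r in models.cut_out("scene","relay"):
    u,v=map(int,r["xy"]);o,k=ray("scene",[(u,v)]);w=o+k[0]*ds[v,u]
    CH=np.array([.6198,.0295]);c,n=np.cos(-.08),np.sin(-.08);e=w[:2]-CH
    print(r["score"],u,v,"chute",(e@[c,n]).round(3),(e@[-n,c]).round(3),w[2].round(3))
E
```

```text
t 9.95 tcp [0.5086 0.1157 0.1729] chute mm [-117.7   77.    97.9] tilt 38.0 yaw -0.08 y.z -0.002 F [-0.2 -0.3 -0.7] w 0.1 [ 0.18 -0.27  2.34 -0.38  0.46 -1.02]
0.59 [332.9, 252.4]
0.52 [280.3, 317.8]
0.51 [277.8, 202.5]
0.94 391 273 chute 0.065 0.055 0.053
0.66 303 229 chute -0.226 0.041 0.028
```

View pics/b7.png

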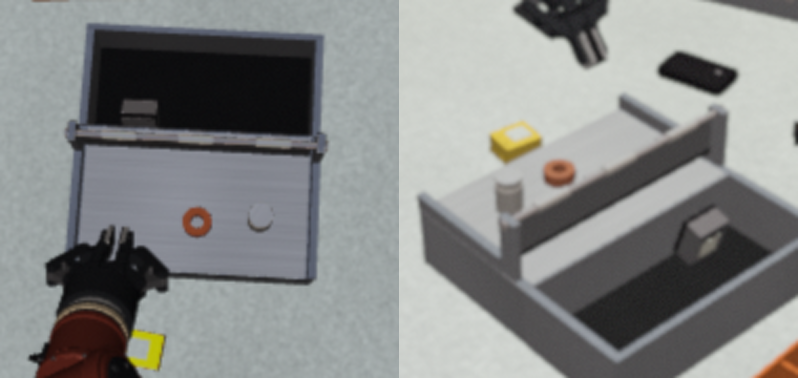

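```bash
python3 -c "
from plant import arm
print(arm.finish_job())"
```

```text
the job is handed in; nothing more can be done
None
```

I pushed the grey relay from the left place along the deck with nearly closed fingertips, the tool tilted 38° forward and moving at about 0.07 m/s. It went under the flap and dropped into the catch tray. I then drew the fingers back clear of the chute and handed the job in at about 10 s; no verdict was reported.

**Relay:** In the last pictures it stands on its end against the near wall of the tray. It looked the same about 1.8 s earlier, so I take it to be at rest. A depth reading on its visible side gave chute x 65 mm, y 55 mm and 53 mm above the table. That puts its underside origin at an estimated 33 mm above the table, under the 60 mm limit, though I did not measure the origin directly.

**Flap and other parts:** By eye the flap hangs shut, but I did not measure its angle. The capacitor, the coil and the bystanders within the close-up pictures look unmoved. I did not recheck the meter, mug or screwdriver after the push.

**Contact:** The readings I took showed wrist force at the few-newton noise level, and the fingers end about 98 mm above the deck, touching nothing.

**Disagreements:** The network also offered the yellow look-alike block as a relay and gave one hit at the coil, both of which I rejected against the picture. My fit of the chute pose left residuals of up to 3 pixels.

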